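# Unpack the condiment carton and make the table tray ready

## Task

Get the condiment tray ready for dinner: fold both flaps of the carton right back, then take every jar out and stand it upright on the flat wooden tray. Turn the cap of the spice dispenser on the tray so that its pour window sits squarely over the middle of the red compartment, and leave the emptied carton with both flaps folded shut again. Leave the bread basket, tumbler and wine glass where they are.

Things in the scene. Friction and masses are not known exactly. Their poses are not given: they have to be found in the camera images.
- carton: fixed cardboard carton, 130 (its x) x 282 (its y) x 72 mm high, walls and floor 4 mm, long flaps on its two long rims; origin: centre of underside, z up. A partition, top 40 mm above the table, makes 4 cells in a row (y = -101, -34, 34, 101 mm; 61 x 64 mm clear), each for one jar; above it the inside is 122 mm wide in x. Carton and tray swap sides between starts
- flap_near (a joint): flap hinged on the carton's -x rim: panel 54 mm wide, 278 long, 4 thick, pointing to the carton's +x when shut. 0 = shut and level, 1.57 = upright, 2.8 = folded back outward to its stop. Stays where left (about 0.6 N at the edge moves it). Starts ajar at 0.45 to 0.85. When shut the two flaps leave a 22 mm gap
- flap_near_edge (a point): middle of the near flap's free edge (54 mm from the hinge line); moves with the flap
- flap_near_hinge (a point): middle of the near flap's hinge line, 72 mm above the table; fixed on the carton, hinge line along the carton's y
- flap_far (a joint): far flap (hinged on the carton's +x rim), mirror image of the near one: points to the carton's -x when shut, same size, friction, start range and angles (0 shut, 2.8 folded right back)
- flap_far_edge (a point): middle of the far flap's free edge (54 mm from the hinge line); moves with the flap
- flap_far_hinge (a point): middle of the far flap's hinge line, 72 mm above the table; fixed on the carton
- tray: flat wooden serving tray (a board without rim) fixed to the table, 200 (its x) x 320 mm (its y), 6 mm thick; origin: centre of underside. The round spice dispenser (84 mm diameter, top 60 mm above the table) stands on it at x = 0, y = -100 mm; the rest of its top is free for jars
- cap (a joint): 66 mm steel cap on the dispenser, turning about its vertical axis. Value: angle of the pour window (60 degree notch) from the tray's +x, anticlockwise from above; 0 = over the middle of red. Limits +-2.9, stays where left (0.03 N m), starts at 1.1 to 2.6. Compartments of 120 degrees show as colours round the cap: red about the tray's +x, then green, yellow anticlockwise
- cap_grip (a point): top centre of the black upright fin on the cap: 12 mm thick, 56 mm long, rising 32 mm above the cap plate; its top is about 98 mm above the table. The fin runs square to the window's direction, so the fingers close along the window's direction
- cap_window (a point): centre of the pour window in the cap, 23 mm from the turning axis, turns with the cap
- red_compartment (a point): rim of the red compartment at its middle, 38 mm from the dispenser's axis towards the tray's +x
- jar_a: condiment jar, amber with a steel lid; upright plain cylinder 56 mm diameter, 60 mm tall overall (screw lid = top 14 mm, same diameter), about 160 g. Origin: centre of its underside, z up. Starts standing in one cell of the carton; may be absent (None), and is None while held
- jar_b: condiment jar, terracotta brown with a brass lid; upright plain cylinder 56 mm diameter, 60 mm tall overall (screw lid = top 14 mm, same diameter), about 160 g. Origin: centre of its underside, z up. Starts standing in one cell of the carton; may be absent (None), and is None while held
- jar_c: condiment jar, green with a steel lid; upright plain cylinder 56 mm diameter, 60 mm tall overall (screw lid = top 14 mm, same diameter), about 160 g. Origin: centre of its underside, z up. Starts standing in one cell of the carton; may be absent (None), and is None while held
- jar_d: condiment jar, orange with a brass lid; upright plain cylinder 56 mm diameter, 60 mm tall overall (screw lid = top 14 mm, same diameter), about 160 g. Origin: centre of its underside, z up. Starts standing in one cell of the carton; may be absent (None), and is None while held
- bread_basket: bystander: round bread basket, 170 mm across, 60 mm high; origin centre of underside
- tumbler: bystander: drinking glass 72 mm across, 85 mm high; origin centre of underside
- wine_glass: bystander: stemmed glass 80 mm across, 200 mm high; origin centre of underside
Things that resemble listed ones, but are neither listed nor needed, are in the scene too. Leave any purple look-alike of the jar_a alone.

How it is judged:
By the outcome, as a careful person would: the job done as asked, in the order asked, and still so for the second after the job is handed in, with the robot touching nothing.
Of jar_a, jar_b, jar_c, jar_d only 2 to 4 are there at a start; the rules pass over those that are not, and their reading is None.
At some moment in a run one of jar_a, jar_b, jar_c, jar_d may be knocked a few centimetres aside while the robot is not near it.
It also fails if it takes over 210 s, if anything falls off the work surface, if the arm or the gripper's body presses on something with over 40 N, if the wrist force passes 120 N, or if a joint passes its speed limit or range.

## Robot

A 7-joint arm with a two-finger parallel gripper is mounted at the origin on the work surface. World frame = base frame: x ahead of the robot, y to its left, z up, the work surface at z = 0. Lengths are in m, angles in rad, forces in N, time in s.
With the tool pointing down it reaches from about 0.4 to 0.875 m from the base axis. Payload 6.5 kg.
Tool frame: the origin (TCP) lies midway between the tips of the shut fingers; the grasp point (between the pads) lies 19 mm behind it; z points along the fingers, y is the line along which they close (so a half turn about z gives the same grasp; the last joint's range is limited). The gripper opens to 88 mm and grips with 3 to 60 N. Pads are 18 mm wide; open, the fingers measure 123 mm over their backs; the gripper's body (75 mm by 187 mm) begins 45 mm behind the grasp point.
Start: joints at [-1.183, 0.536, -0.004, 1.538, 0.003, 1.067, -0.071], TCP at [0.285, 0.584, 0.239] pointing down, gripper open.
Joint ranges: [-2.7, 2.7], [-0.37, 2.16], [-1.27, 1.26], [0.24, 2.4], [-1.31, 4.45], [0.19, 1.91], [-2.76, 2.76]. Speed limits (rad/s): [2.39, 2.39, 3.14, 3.14, 3.14, 3.14, 3.14].

## Interface

Orientations are given as a 3x3 rotation matrix whose columns are the frame's x, y, z axes.
In Python, from rig import arm, get_image, ticket gives the robot as it stands.
- The arm moves only by the tool apply_moves, never from a script. Its argument "plan" is a list of rows, each a list of 5 numbers: the shift along the tool's x, y, z in cm, then the turn about the tool's z in degrees, then the opening, from 0 (shut) to 1 (fully open). A call has exactly 8 rows; each row shifts and turns the commanded pose from where the row before left it, along the tool's axes as they then stand; what a row does not reach is not made up. A row lasts 1/10 s, in which the tool goes at most 50 mm and 8.59 degrees, less where a joint would pass 70% of its speed; a pose out of reach is approached as far as the arm can. A call with a gripper value outside its range is refused whole. The fingers move at their own pace and stop on an object; "squeeze" is the grip in N (left out, the last holds). Time passes only in rows, so rows that do not move let the fingers close, or fill a call up. It gives the time, the measured TCP pose, the force, the opening and the grip force at its end, in the units of the state.
- arm.get_state(): the state, without advancing time (a new reading comes with each control period).
- get_image(name): name is "side" or "top"; returns a dict with "image" (400x640x3 uint8, red, green, blue), "K" (3x3 intrinsics, pixels), "view" (4x4, takes a point from world to camera coordinates). Camera axes: x right, y down, z forward; pixel columns grow to the right and rows downward; lengths in m; the calibration is good to about 2 mm. A picture is of the moment at which its call begins. There is no depth.
- ticket.hand_in(): hands the job in; it is judged then, once.
The state is a dict: "time": time; "joint_positions": joint angles; "qd": joint speeds; "tau": joint torques, N m; "tool_pos": TCP position; "tcp_rot": TCP orientation; "force": force on the tool from outside, world axes, zero at the start; "torque": the same for the moment, N m; "gripper_width": opening from 0.0 (shut) to 1.0 (fully open); "gripper_force": force on a finger pad.
Only numpy, scipy, OpenCV 4.12 (cv2) and the standard library are available. Lean on these libraries where they do the work, as an engineer would, in place of code of your own. Each camera call takes 0.05 s, during which the arm holds its last target. There are 200 camera calls.

## Working session

There is one attempt and no reset: what is moved stays moved. The work goes in short steps, Python scripts to look and compute and a tool call to move; the robot and the scene stay as the last step left them, time stands still between calls to the robot, and variables do not carry over. Pictures are saved under pics/ and viewed, at most 14 in all, crops included, and the job is handed in when it is done.

Besides the shell and the picture viewer there is one more tool, called as name(argument=value, ...), one argument or row to a line, values as JSON. apply_moves: Moves the arm, as the interface text tells. Its arguments: {"type":"object","properties":{"plan":{"type":"array"},"squeeze":{"type":"number"}},"required":["plan"]}

```bash
mkdir -p pics; ls
python3 - <<'E'
from rig import arm,get_image
import cv2,numpy as np
np.set_printoptions(precision=4,suppress=True)
s=arm.get_state();print(s)
for n in("top","side"):
    d=get_image(n);cv2.imwrite(f"pics/{n}0.png",d["image"][:,:,::-1]);print(d["K"],d["view"])
E
```

```text
pics
{'time': 0.0, 'joint_positions': array([-1.1832,  0.5372, -0.0045,  1.5388,  0.0026,  1.0673, -0.0712]), 'qd': array([-0.0001,  0.0003, -0.0004, -0.0019, -0.0013,  0.0006,  0.0014]), 'tau': array([  0.0001, -57.0986,   0.9907, -25.1595,  -0.0563,   0.018 ,
         0.0001]), 'tool_pos': array([0.2847, 0.5837, 0.2379]), 'tcp_rot': array([[-0.8988,  0.4383, -0.0007],
       [ 0.4383,  0.8988, -0.0016],
       [-0.0001, -0.0017, -1.    ]]), 'force': array([ 0.0183, -0.2332,  0.7818]), 'torque': array([0.    , 0.001 , 0.0497]), 'gripper_force': 0.0, 'gripper_width': 0.9985352201932328}
[[395.2696   0.     324.7479]
 [  0.     395.2696 200.522 ]
 [  0.       0.       1.    ]] [[ 0.0286 -0.9996  0.0036 -0.0211]
 [-0.9943 -0.0288 -0.1031  0.5996]
 [ 0.1032 -0.0007 -0.9947  1.2249]
 [ 0.      0.      0.      1.    ]]
[[500.1401   0.     306.8547]
 [  0.     500.1401 204.903 ]
 [  0.       0.       1.    ]] [[ 0.6873 -0.7262 -0.0166 -0.4196]
 [-0.4354 -0.3935 -0.8097  0.3434]
 [ 0.5815  0.5637 -0.5866  1.2318]
 [ 0.      0.      0.      1.    ]]
```

View pics/top0.png

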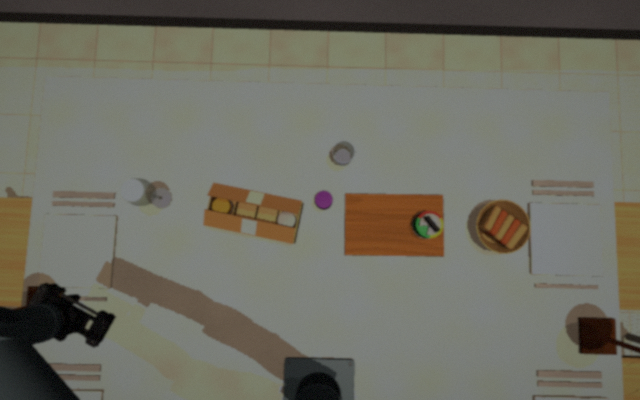

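View pics/side0.png

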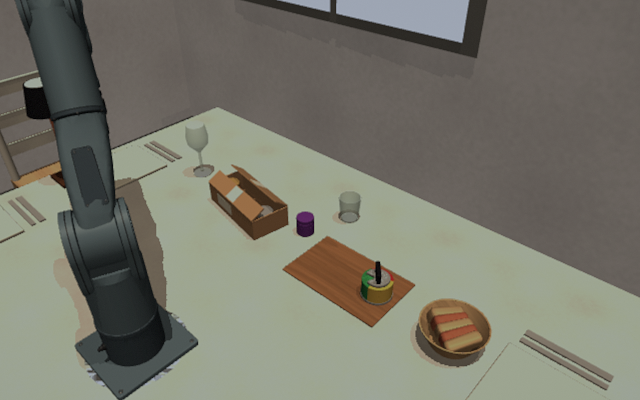

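The top view shows the carton at (253,213), the purple look-alike at (323,200), the tray at (395,225), the dispenser at (430,223), the basket at (502,226), the tumbler at (342,153) and the wine glass at (150,192). Next I'll enlarge the crops.

Run:
```python
import cv2,numpy as np
t=cv2.imread("pics/top0.png");s=cv2.imread("pics/side0.png")
def b(im):return np.clip(255*(im/255.)**0.6,0,255).astype('uint8')
a=cv2.resize(b(t[175:250,195:315]),(800,500),interpolation=cv2.INTER_CUBIC)
cv2.imwrite("pics/c1.png",a)
a=cv2.resize(b(t[185:265,335:455]),(600,400),interpolation=cv2.INTER_CUBIC)
c=cv2.resize(b(s[155:245,200:296]),(200*1,187),interpolation=cv2.INTER_CUBIC)
cv2.imwrite("pics/c2.png",a)
```

```text
(no output)
```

View pics/c1.png

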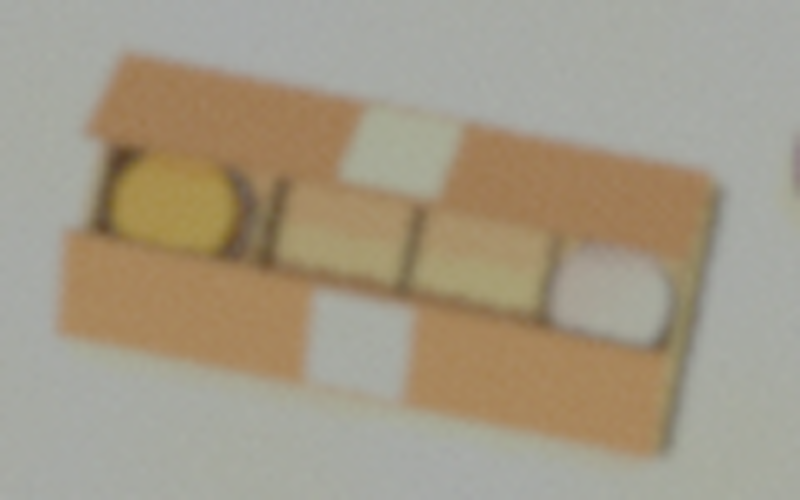

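View pics/c2.png

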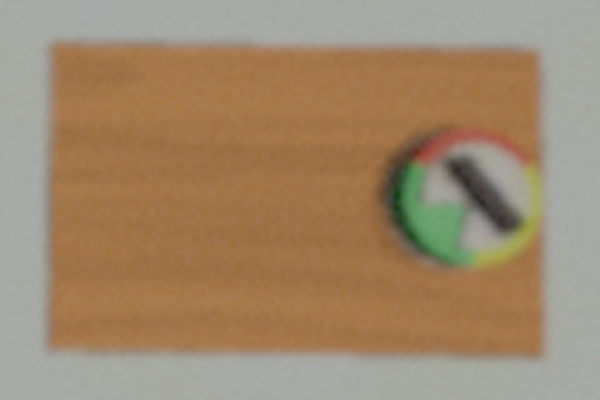

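```bash
cat > h.py <<'E'
from rig import arm,get_image,ticket
import cv2,numpy as np
np.set_printoptions(precision=4,suppress=True)
def plane(d,px,z):
    R=d["view"][:3,:3];t=d["view"][:3,3];c=-R.T@t
    r=R.T@np.linalg.inv(d["K"])@np.c_[px,np.ones(len(px))].T
    return (c[:,None]+r*((z-c[2])/r[2])).T
def proj(d,P):
    q=d["view"][:3,:3]@np.atleast_2d(P).T+d["view"][:3,3:];q=d["K"]@q;return (q[:2]/q[2]).T
def brt(im):return np.clip(255*(im/255.)**0.6,0,255).astype('uint8')
def snap(name,fn,box,size):
    d=get_image(name);x0,y0,x1,y1=box
    cv2.imwrite("pics/"+fn,cv2.resize(brt(d["image"][y0:y1,x0:x1,::-1]),size,interpolation=cv2.INTER_CUBIC));return d
E
python3 - <<'E'
from h import *
d=get_image("top")
def un(p,s,o):return (np.array(p)+.5)/s-.5+np.array(o)
C=un([(60,333),(660,455),(127,55),(712,175)],6.667,(195,175))
w=plane(d,C,.072);print("hinge near L,R far L,R",w);m=w.mean(0);
v=(w[1]-w[0])+(w[3]-w[2]);print("carton",m,"yaw of -y dir",np.degrees(np.arctan2(v[1],v[0])),"len",np.linalg.norm(w[1]-w[0]),np.linalg.norm(w[3]-w[2]),np.linalg.norm(w[0]-w[2]))
T=un([(52,43),(540,50),(543,355),(50,350)],5,(335,185));w=plane(d,T,.006);print("tray",w,w.mean(0))
v=(w[1]-w[0])+(w[2]-w[3]);print(np.degrees(np.arctan2(v[1],v[0])))
print("fin",plane(d,un([(448,160),(515,225)],5,(335,185)),.098), "disc",plane(d,un([(468,200)],5,(335,185)),.06))
print("lids",plane(d,un([(178,200),(613,297)],6.667,(195,175)),.064))
print("edges",plane(d,un([(92,133),(688,258),(67,233),(665,352)],6.667,(195,175)),.1))
E
```

```text
hinge near L,R far L,R [[0.5115 0.3636 0.072 ]
 [0.4638 0.0872 0.072 ]
 [0.6407 0.3404 0.072 ]
 [0.5927 0.068  0.072 ]]
carton [0.5522 0.2148 0.072 ] yaw of -y dir -99.88066976364667 len 0.28047532604221886 0.2766037652930467 0.131288439261327
tray [[ 0.6284 -0.0689  0.006 ]
 [ 0.633  -0.3861  0.006 ]
 [ 0.4365 -0.3876  0.006 ]
 [ 0.4307 -0.0723  0.006 ]] [ 0.5322 -0.2287  0.006 ]
-89.05679474029064
fin [[ 0.5532 -0.3031  0.098 ]
 [ 0.5155 -0.3433  0.098 ]] disc [[ 0.5315 -0.3252  0.06  ]]
lids [[0.5748 0.3152 0.064 ]
 [0.5356 0.1121 0.064 ]]
edges [[0.6008 0.3461 0.1   ]
 [0.5522 0.0758 0.1   ]
 [0.5554 0.3547 0.1   ]
 [0.5098 0.0846 0.1   ]]
```

The carton's centre is at about (0.552, 0.215), with its x axis at -9.9°. Two jars are present: a brass lid in the +y end cell and a steel lid in the -y end cell. The tray is at (0.532, -0.229) and the cap window is at about 137°. First I'll go above the gap between the flaps.

apply_moves(
  plan=[
    [0, 0, 0, -8, 0],
    [0, 0, 0, -8, 0],
    [-3.2, -3.1, 0, 0, 0],
    [-3.2, -3.1, 0, 0, 0],
    [-3.2, -3.1, 0, 0, 0],
    [-3.2, -3.1, 0, 0, 0],
    [-3.2, -3.1, 0, 0, 0],
    [-3.2, -3.1, 0, 0, 0],
  ],
)

```text
time: 0.95
tool_pos: [0.4424, 0.366, 0.2386]
tcp_rot: [[-0.985, 0.174, -0.0], [0.174, 0.985, -0.0], [0.0, -0.0, -1.0]]
force: [0.3, 0.8, 0.0]
gripper_width: 0.299
gripper_force: 0.0
```

apply_moves(
  plan=[
    [-3.2, -3.1, 0, 0, 0],
    [-3.2, -3.1, 0, 0, 0],
    [-3.2, -3.1, 0, 0, 0],
    [-3.2, -3.1, 0, 0, 0],
    [0, 0, 0, 0, 0],
    [0, 0, 0, 0, 0],
    [0, 0, 0, 0, 0],
    [0, 0, 0, 0, 0],
  ],
)

```text
time: 1.75
tool_pos: [0.5453, 0.2251, 0.2386]
tcp_rot: [[-0.985, 0.171, -0.001], [0.171, 0.985, 0.001], [0.001, 0.0, -1.0]]
force: [-0.5, 0.6, 0.9]
gripper_width: 0.007
gripper_force: 0.0
```

```bash
cat >> h.py <<'E'
def to(x,y,z,ang=None):
    s=arm.get_state();R=s["tcp_rot"];p=s["tool_pos"]
    a=np.degrees(np.arctan2(R[1,0],R[0,0]))
    print("t",round(s["time"],1),"pos",p,"xang",a.round(2),"w",round(s["gripper_width"],3),"gf",s["gripper_force"],"F",s["force"])
    if ang is not None:
        turn=-((ang-a+180)%360-180);print("turn",turn);a2=np.radians(ang)
        R=np.array([[np.cos(a2),np.sin(a2),0],[np.sin(a2),-np.cos(a2),0],[0,0,-1]])
    print("shift cm",100*R.T@(np.array([x,y,z])-p))
E
python3 -c "
from h import *
to(.552,.215,.09,170.1);snap('side','s1.png',(180,140,340,260),(800,600))"
```

```text
t 1.8 pos [0.5453 0.2251 0.2386] xang 170.16 w 0.007 gf 0.0 F [-0.5448  0.592   0.9033]
turn 0.0567428018936198
shift cm [-0.8328 -0.8763 14.8647]
```

View pics/s1.png

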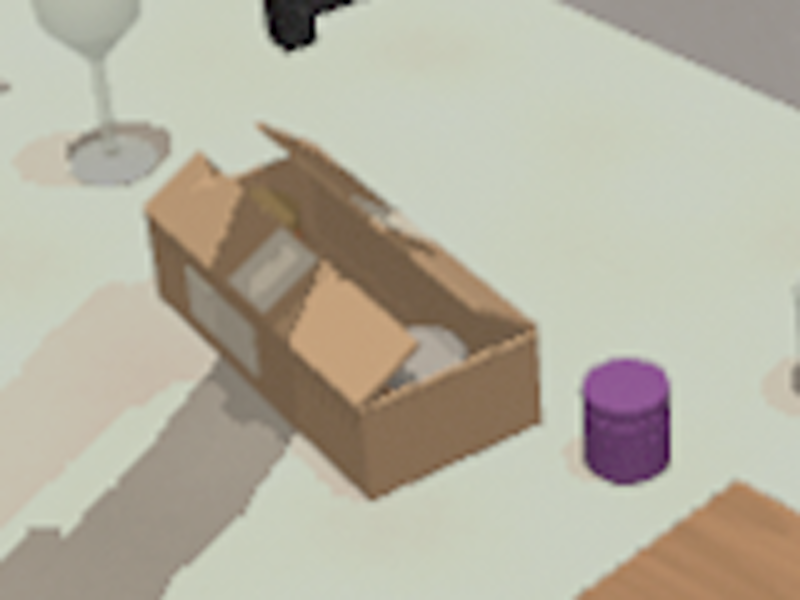

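The side crop shows both flaps ajar, the steel-lidded jar at (435,350), the brass-lidded jar at (275,205), and the purple decoy outside the carton at (625,420). I'll go down into the gap and then push the near flap outward.

apply_moves(
  plan=[
    [-0.8, -0.9, 0, 0, 0],
    [0, 0, 3, 0, 0],
    [0, 0, 3, 0, 0],
    [0, 0, 3, 0, 0],
    [0, 0, 3, 0, 0],
    [0, 0, 2.8, 0, 0],
    [0, 0, 0, 0, 0],
    [0, 0, 0, 0, 0],
  ],
)

```text
time: 2.6
tool_pos: [0.5529, 0.2128, 0.0911]
tcp_rot: [[-0.985, 0.174, -0.0], [0.174, 0.985, -0.0], [0.0, -0.0, -1.0]]
force: [0.1, 0.1, -0.0]
gripper_width: 0.003
gripper_force: 0.0
```

apply_moves(
  plan=[
    [1, 0, 0, 0, 0],
    [1, 0, 0, 0, 0],
    [1.5, 0, 0, 0, 0],
    [1.5, 0, 0, 0, 0],
    [1.5, 0, 0, 0, 0],
    [1.5, 0, 0, 0, 0],
    [1.5, 0, 0, 0, 0],
    [1.0, 0, 0, 0, 0],
  ],
)

```text
time: 3.4
tool_pos: [0.4487, 0.2322, 0.0922]
tcp_rot: [[-0.985, 0.173, 0.002], [0.173, 0.985, 0.002], [-0.002, 0.002, -1.0]]
force: [0.0, 0.2, 0.8]
gripper_width: 0.007
gripper_force: 0.3
```

```bash
python3 -c "
from h import *
to(.552,.215,.09,170.1);snap('side','s2.png',(180,140,340,260),(600,450))"
```

```text
t 3.4 pos [0.4487 0.2322 0.0922] xang 170.05 w 0.007 gf 0.283792715636082 F [0.0013 0.1796 0.7961]
turn -0.048974675659366085
shift cm [-10.4742   0.0859   0.2239]
```

View pics/s2.png

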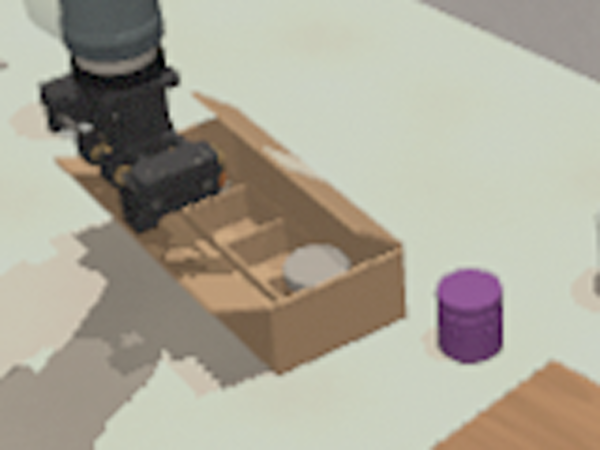

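The near flap is folded outward. I'll press down slightly to see whether it is on its stop.

apply_moves(
  plan=[
    [0, 0, 0.2, 0, 0],
    [0, 0, 0.2, 0, 0],
    [0, 0, 0.1, 0, 0],
    [0, 0, 0, 0, 0],
    [0, 0, 0, 0, 0],
    [0, 0, 0, 0, 0],
    [0, 0, 0, 0, 0],
    [0, 0, 0, 0, 0],
  ],
)

```text
time: 4.25
tool_pos: [0.4493, 0.2319, 0.0881]
tcp_rot: [[-0.985, 0.174, -0.001], [0.174, 0.985, 0.001], [0.001, 0.001, -1.0]]
force: [-9.9, -2.7, 33.5]
gripper_width: 0.003
gripper_force: 14.0
```

It's on the stop (33 N). I'll lift and do the far flap the same way.

apply_moves(
  plan=[
    [0, 0, -1, 0, 0],
    [0, 0, -3, 0, 0],
    [-2.5, 0, -1, 0, 0],
    [-2.5, 0, 0, 0, 0],
    [-2.5, 0, 0, 0, 0],
    [-2.5, 0, 0, 0, 0],
    [0, 0, 2, 0, 0],
    [0, 0, 2.7, 0, 0],
  ],
)

```text
time: 5.05
tool_pos: [0.5503, 0.2135, 0.0892]
tcp_rot: [[-0.984, 0.176, 0.004], [0.176, 0.984, 0.001], [-0.004, 0.002, -1.0]]
force: [-0.9, 0.4, -0.4]
gripper_width: 0.006
gripper_force: 0.0
```

apply_moves(
  plan=[
    [-1, 0, 0, 0, 0],
    [-1.5, 0, 0, 0, 0],
    [-1.5, 0, 0, 0, 0],
    [-1.5, 0, 0, 0, 0],
    [-1.5, 0, 0, 0, 0],
    [-1.5, 0, 0, 0, 0],
    [-1.5, 0, 0, 0, 0],
    [-1, 0, 0, 0, 0],
  ],
)

```text
time: 5.85
tool_pos: [0.6572, 0.1943, 0.0899]
tcp_rot: [[-0.985, 0.174, -0.0], [0.174, 0.985, 0.0], [0.0, -0.0, -1.0]]
force: [-7.9, 1.0, 10.3]
gripper_width: 0.009
gripper_force: 5.9
```

```bash
python3 -c "
from h import *
to(.6555,.197,.09,170.1)"
```

```text
t 5.8 pos [0.6572 0.1943 0.0899] xang 169.95 w 0.009 gf 5.936354541918263 F [-7.905   1.0107 10.3301]
turn -0.14892253790037557
shift cm [ 0.2108  0.2366 -0.011 ]
```

apply_moves(
  plan=[
    [0, 0, -1, 0, 0],
    [0, 0, -4, 0, 0],
    [0, 0, -4, 0, 0],
    [0, -3, -4, 0, 0.8],
    [-2, -4, -2, 8, 0.8],
    [0, -4, 0, 8, 0.8],
    [0, -4, 0, 8, 0.8],
    [0, -4, 0, 8, 0.8],
  ],
)

```text
time: 6.65
tool_pos: [0.6112, 0.0131, 0.2402]
tcp_rot: [[-0.739, 0.674, 0.003], [0.674, 0.739, -0.0], [-0.002, 0.002, -1.0]]
force: [0.6, 0.3, -0.1]
gripper_width: 0.435
gripper_force: 0.0
```

```bash
python3 -c "
from h import *
print(arm.get_state()['joint_positions']);to(.5356,.1121,.2,80)
d=snap('top','t3.png',(190,160,350,280),(800,600))
c=np.array([.552,.215,.004]);ex=np.array([.985,-.172,0]);ey=np.array([.172,.985,0])
for k in(-.101,-.034,.034,.101):print(c+ey*k)"
```

```text
[-0.2494  0.4712  0.2119  1.6573 -0.1117  1.0224  0.829 ]
t 6.7 pos [0.6112 0.0131 0.2402] xang 137.61 w 0.435 gf 0.0 F [ 0.642   0.3308 -0.1229]
turn 57.608562392718056
shift cm [ 8.4396 -9.1671  4.0204]
[0.5346 0.1155 0.004 ]
[0.5462 0.1815 0.004 ]
[0.5578 0.2485 0.004 ]
[0.5694 0.3145 0.004 ]
```

View pics/t3.png

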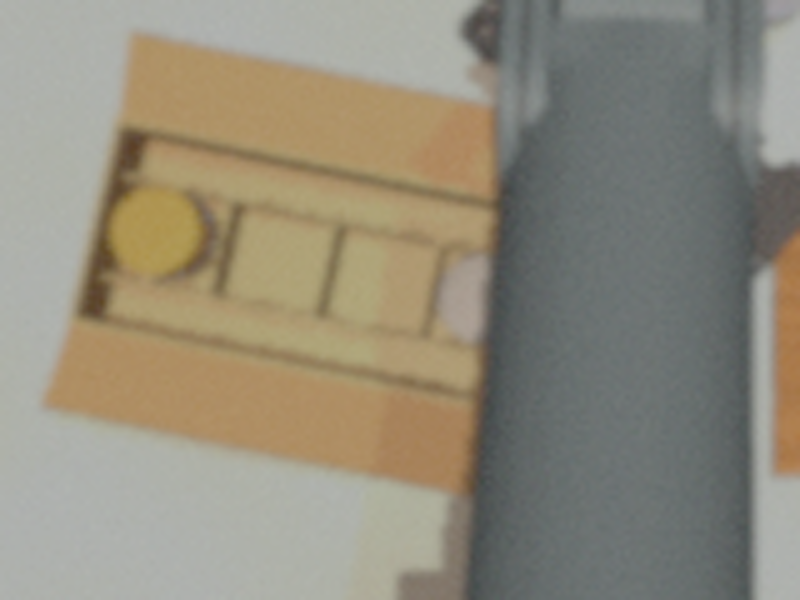

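Both flaps are folded right back. The brass lid is at (157,231) in the crop and the steel lid is half hidden at (480,297). I'll turn the fingers to close along the carton's x and go over the steel-lidded jar.

apply_moves(
  plan=[
    [0, 0, 0, 8, 0.8],
    [0, 0, 0, 8, 0.8],
    [0, 0, 0, 8, 0.8],
    [0, 0, 0, 8, 0.8],
    [0, 0, 0, 8, 0.8],
    [0, 0, 0, 8, 0.8],
    [0, 0, 0, 8, 0.8],
    [0, 0, 0, 1.5, 0.8],
  ],
)

```text
time: 7.5
tool_pos: [0.6115, 0.0157, 0.2397]
tcp_rot: [[0.166, 0.986, 0.001], [0.986, -0.166, 0.0], [0.0, 0.001, -1.0]]
force: [0.2, 0.7, -0.3]
gripper_width: 0.807
gripper_force: 0.0
```

apply_moves(
  plan=[
    [2, -2.4, 0, 0, 0.8],
    [3, -3.4, 0, 0, 0.8],
    [3.4, -3.3, 2, 0, 0.8],
    [0, 0, 2, 0, 0.8],
    [0, 0, 2, 0, 0.8],
    [0, 0, 0, 0, 0.8],
    [0, 0, 0, 0, 0.8],
    [0, 0, 0, 0, 0.8],
  ],
)

```text
time: 8.3
tool_pos: [0.5371, 0.1119, 0.1806]
tcp_rot: [[0.165, 0.986, 0.002], [0.986, -0.165, 0.001], [0.001, 0.002, -1.0]]
force: [0.3, 0.2, -0.2]
gripper_width: 0.8
gripper_force: 0.0
```

```bash
python3 -c "
from h import *
print(arm.get_state()['joint_positions']);to(.535,.114,.044,80)
d=get_image('top');print(plane(d,[(221.4,206.1)],.064))"
```

```text
[-0.5969  0.4593  0.4011  1.8812 -0.2337  0.8448 -0.2428]
t 8.3 pos [0.5371 0.1119 0.1806] xang 80.52 w 0.8 gf 0.0 F [ 0.3279  0.174  -0.1602]
turn 0.5172114361725164
shift cm [ 0.1696 -0.2467 13.6596]
[[0.5701 0.3145 0.064 ]]
```

apply_moves(
  plan=[
    [0.2, -0.2, 2, 0.5, 0.8],
    [0, 0, 3, 0, 0.8],
    [0, 0, 3, 0, 0.8],
    [0, 0, 2.5, 0, 0.8],
    [0, 0, 2, 0, 0.8],
    [0, 0, 1.1, 0, 0.8],
    [0, 0, 0, 0, 0.8],
    [0, 0, 0, 0, 0.8],
  ],
)

```text
time: 9.15
tool_pos: [0.5353, 0.1144, 0.0442]
tcp_rot: [[0.174, 0.985, 0.001], [0.985, -0.174, 0.0], [0.001, 0.001, -1.0]]
force: [-0.7, -0.4, -0.3]
gripper_width: 0.802
gripper_force: 0.0
```

apply_moves(
  plan=[
    [0, 0, 0, 0, 0.4],
    [0, 0, 0, 0, 0.4],
    [0, 0, 0, 0, 0.4],
    [0, 0, 0, 0, 0.4],
    [0, 0, -1, 0, 0.4],
    [0, 0, -3, 0, 0.4],
    [0, 0, -4, 0, 0.4],
    [0, 0, -3, 0, 0.4],
  ],
  squeeze=15,
)

```text
time: 9.95
tool_pos: [0.5347, 0.1142, 0.1557]
tcp_rot: [[0.174, 0.985, 0.001], [0.985, -0.174, 0.0], [0.0, 0.001, -1.0]]
force: [0.4, -0.6, -0.3]
gripper_width: 0.63
gripper_force: 15.0
```

```bash
python3 -c "
from h import *
to(.533,-.12,.1,90)"
```

```text
t 9.9 pos [0.5347 0.1142 0.1557] xang 79.98 w 0.63 gf 14.999807802960277 F [ 0.3675 -0.5905 -0.2914]
turn -10.01719762280635
shift cm [-23.4244  -0.1739   5.5666]
```

The jar is gripped (0.63 of 88 mm = 55 mm). I'll carry it over the tray.

apply_moves(
  plan=[
    [0, 0, 0, -5, 0.4],
    [0, 0, 0, -5, 0.4],
    [-4, 0, 0, 0, 0.4],
    [-4, 0, 0, 0, 0.4],
    [-4, 0, 0, 0, 0.4],
    [-4, 0, 0, 0, 0.4],
    [-4, 0, 0, 0, 0.4],
    [-3.2, 0, 0, 0, 0.4],
  ],
)

```text
time: 10.75
tool_pos: [0.5339, -0.1203, 0.154]
tcp_rot: [[0.002, 1.0, 0.0], [1.0, -0.002, -0.001], [-0.001, 0.0, -1.0]]
force: [0.1, -0.7, -1.2]
gripper_width: 0.634
gripper_force: 15.0
```

apply_moves(
  plan=[
    [0, 0, 2, 0, 0.4],
    [0, 0, 3, 0, 0.4],
    [0, 0, 2.5, 0, 0.4],
    [0, 0, 1.5, 0, 0.4],
    [0, 0, 1, 0, 0.4],
    [0, 0, 0.5, 0, 0.4],
    [0, 0, 0, 0, 0.4],
    [0, 0, 0, 0, 0.4],
  ],
)

```text
time: 11.55
tool_pos: [0.5352, -0.1178, 0.0491]
tcp_rot: [[-0.0, 1.0, 0.001], [1.0, 0.0, -0.0], [-0.0, 0.001, -1.0]]
force: [-0.3, -0.1, -0.9]
gripper_width: 0.631
gripper_force: 15.0
```

```bash
python3 -c "
from h import *
to(.533,-.12,.0465,90)"
```

```text
t 11.6 pos [ 0.5352 -0.1178  0.0491] xang 90.0 w 0.631 gf 15.0000190269202 F [-0.2847 -0.094  -0.8569]
turn 0.0027449456345891576
shift cm [-0.2237 -0.2159  0.2581]
```

Now I'll set it down, release it, rise straight up and go back to the brass-lidded jar at (0.570, 0.3145).

apply_moves(
  plan=[
    [0, 0, 0.2, 0, 0.4],
    [0, 0, 0.1, 0, 0.4],
    [0, 0, 0, 0, 0.4],
    [0, 0, 0, 0, 0.75],
    [0, 0, 0, 0, 0.8],
    [0, 0, 0, 0, 0.8],
    [0, 0, -3, 0, 0.8],
    [0, 0, -4, 0, 0.8],
  ],
)

```text
time: 12.35
tool_pos: [0.5329, -0.1173, 0.1145]
tcp_rot: [[-0.0, 1.0, -0.004], [1.0, 0.0, 0.0], [0.0, -0.004, -1.0]]
force: [0.9, -0.0, 0.7]
gripper_width: 0.801
gripper_force: 0.0
```

apply_moves(
  plan=[
    [0, 0, -3, 5, 0.8],
    [0, 0, -1, 5, 0.8],
    [4.5, 0, 0, 0, 0.8],
    [4.5, 0, 0, 0, 0.8],
    [4.5, 0, 0, 0, 0.8],
    [4.5, 0, 0, 0, 0.8],
    [4.5, 0, 0, 0, 0.8],
    [4.5, 0, 0, 0, 0.8],
  ],
)

```text
time: 13.15
tool_pos: [0.5814, 0.1502, 0.1553]
tcp_rot: [[0.174, 0.985, 0.0], [0.985, -0.174, -0.0], [-0.0, 0.0, -1.0]]
force: [1.0, 0.3, -0.8]
gripper_width: 0.795
gripper_force: 0.0
```

```bash
python3 -c "
from h import *
to(.570,.3145,.16,80)"
```

```text
t 13.2 pos [0.5814 0.1502 0.1553] xang 80.01 w 0.795 gf 0.0 F [ 0.9513  0.336  -0.8213]
turn 0.007603269907519916
shift cm [15.9845 -3.9719 -0.47  ]
```

apply_moves(
  plan=[
    [4, -1, 0, 0, 0.8],
    [4, -1, 0, 0, 0.8],
    [4, -1, 0, 0, 0.8],
    [4, -1, 0, 0, 0.8],
    [0, 0, 0, 0, 0.8],
    [0, 0, 0, 0, 0.8],
    [0, 0, 0, 0, 0.8],
    [0, 0, 0, 0, 0.8],
  ],
)

```text
time: 13.95
tool_pos: [0.5703, 0.3109, 0.1554]
tcp_rot: [[0.176, 0.984, 0.0], [0.984, -0.176, -0.001], [-0.001, 0.0, -1.0]]
force: [0.3, -0.2, -0.6]
gripper_width: 0.803
gripper_force: 0.0
```

```bash
python3 -c "
from h import *
to(.570,.3145,.044,80);print(arm.get_state()['joint_positions'])
snap('side','s4.png',(180,140,420,320),(800,600))"
```

```text
t 13.9 pos [0.5703 0.3109 0.1554] xang 79.85 w 0.803 gf 0.0 F [ 0.2887 -0.2441 -0.5967]
turn -0.1479718774554044
shift cm [ 0.3542 -0.0908 11.1356]
[-0.8317  0.6553  0.3878  1.6226 -0.2924  0.9218 -0.5156]
```

View pics/s4.png

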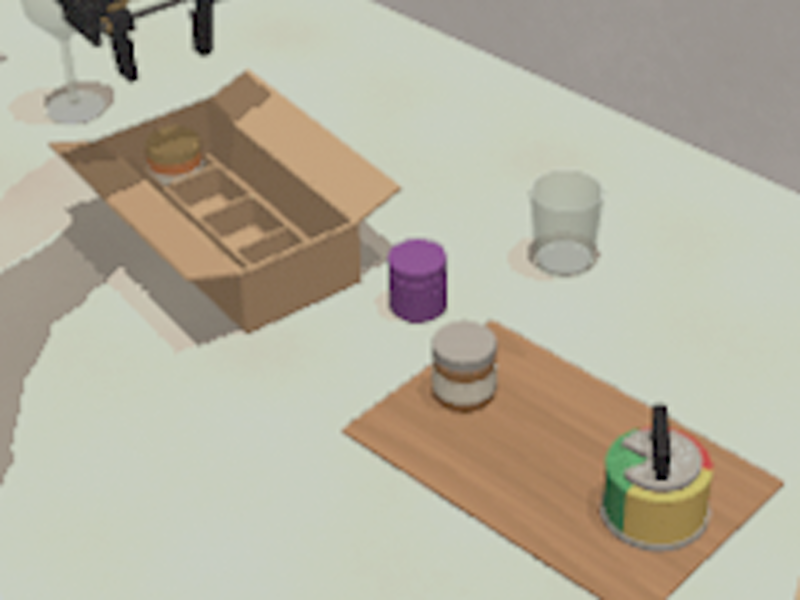

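The amber steel-lidded jar stands upright on the tray at (465,365). The orange brass-lidded jar is in its end cell at (175,150). I'll go down to it.

apply_moves(
  plan=[
    [0.3, 0, 2, 0, 0.8],
    [0, 0, 2.5, 0, 0.8],
    [0, 0, 2.5, 0, 0.8],
    [0, 0, 2, 0, 0.8],
    [0, 0, 1.5, 0, 0.8],
    [0, 0, 0.6, 0, 0.8],
    [0, 0, 0, 0, 0.8],
    [0, 0, 0, 0, 0.8],
  ],
)

```text
time: 14.8
tool_pos: [0.571, 0.3158, 0.0452]
tcp_rot: [[0.174, 0.985, 0.001], [0.985, -0.174, 0.001], [0.001, 0.001, -1.0]]
force: [-1.0, -0.1, -0.1]
gripper_width: 0.796
gripper_force: 0.0
```

apply_moves(
  plan=[
    [0, 0, 0, 0, 0.4],
    [0, 0, 0, 0, 0.4],
    [0, 0, 0, 0, 0.4],
    [0, 0, 0, 0, 0.4],
    [0, 0, -1, 0, 0.4],
    [0, 0, -3, 0, 0.4],
    [0, 0, -4, 0, 0.4],
    [0, 0, -4, 0, 0.4],
  ],
  squeeze=15,
)

```text
time: 15.6
tool_pos: [0.5696, 0.3153, 0.1655]
tcp_rot: [[0.174, 0.985, -0.001], [0.985, -0.174, -0.001], [-0.001, -0.001, -1.0]]
force: [0.6, 0.8, -0.3]
gripper_width: 0.63
gripper_force: 15.0
```

```bash
python3 -c "
from h import *
to(.533,-.21,.0465,90)"
```

```text
t 15.6 pos [0.5696 0.3153 0.1655] xang 79.99 w 0.63 gf 14.999818559736013 F [ 0.6137  0.8227 -0.3495]
turn -10.009322901614837
shift cm [-52.532   -3.664   11.8966]
```

apply_moves(
  plan=[
    [0, 0, 0, -5, 0.4],
    [0, 0, 0, -5, 0.4],
    [-4.5, -0.6, 0, 0, 0.4],
    [-4.5, -0.6, 0, 0, 0.4],
    [-4.5, -0.6, 0, 0, 0.4],
    [-4.5, -0.6, 0, 0, 0.4],
    [-4.5, -0.6, 0, 0, 0.4],
    [-4.5, -0.6, 0, 0, 0.4],
  ],
)

```text
time: 16.4
tool_pos: [0.5336, 0.044, 0.1647]
tcp_rot: [[-0.0, 1.0, 0.0], [1.0, 0.0, 0.0], [0.0, 0.0, -1.0]]
force: [1.1, -0.5, 0.0]
gripper_width: 0.633
gripper_force: 15.0
```

apply_moves(
  plan=[
    [-4.5, 0, 0, 0, 0.4],
    [-4.5, 0, 0, 0, 0.4],
    [-4.5, 0, 0, 0, 0.4],
    [-4.5, 0, 0, 0, 0.4],
    [-4.5, 0, 0, 0, 0.4],
    [-2.8, 0, 0, 0, 0.4],
    [0, 0, 0, 0, 0.4],
    [0, 0, 0, 0, 0.4],
  ],
)

```text
time: 17.2
tool_pos: [0.5339, -0.2073, 0.1643]
tcp_rot: [[0.001, 1.0, -0.0], [1.0, -0.001, 0.0], [0.0, -0.0, -1.0]]
force: [-0.1, 1.2, -0.6]
gripper_width: 0.63
gripper_force: 15.0
```

```bash
python3 -c "
from h import *
to(.533,-.21,.0465,90)
snap('side','s5.png',(180,140,420,320),(600,450))"
```

```text
t 17.2 pos [ 0.5339 -0.2073  0.1643] xang 89.93 w 0.63 gf 15.000098012387753 F [-0.0701  1.1749 -0.6263]
turn -0.07487803125718528
shift cm [-0.2659 -0.0908 11.7845]
```

View pics/s5.png

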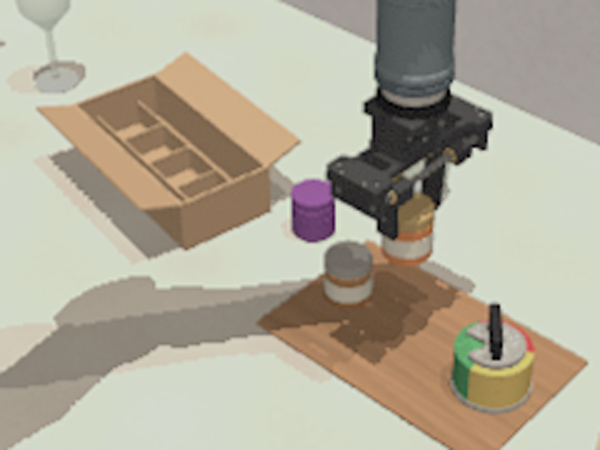

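The carton is empty, the amber jar still stands at (348,272), and the orange jar is held. I'll place it.

apply_moves(
  plan=[
    [-0.2, 0, 2.5, 0, 0.4],
    [0, 0, 3, 0, 0.4],
    [0, 0, 2.5, 0, 0.4],
    [0, 0, 1.8, 0, 0.4],
    [0, 0, 1, 0, 0.4],
    [0, 0, 0.5, 0, 0.4],
    [0, 0, 0.2, 0, 0.4],
    [0, 0, 0, 0, 0.4],
  ],
)

```text
time: 18.05
tool_pos: [0.5348, -0.2091, 0.0498]
tcp_rot: [[-0.0, 1.0, 0.001], [1.0, 0.0, -0.0], [-0.0, 0.001, -1.0]]
force: [-0.2, 0.1, -1.5]
gripper_width: 0.632
gripper_force: 15.0
```

```bash
python3 -c "
from h import *
to(.533,-.21,.0472,90)"
```

```text
t 18.1 pos [ 0.5348 -0.2091  0.0498] xang 90.03 w 0.632 gf 14.99999069608748 F [-0.217   0.0959 -1.4695]
turn 0.02523622895137123
shift cm [-0.0904 -0.1789  0.2639]
```

apply_moves(
  plan=[
    [0, 0, 0.2, 0, 0.4],
    [0, 0, 0.1, 0, 0.4],
    [0, 0, 0, 0, 0.4],
    [0, 0, 0, 0, 0.75],
    [0, 0, 0, 0, 0.8],
    [0, 0, 0, 0, 0.8],
    [0, 0, -3, 0, 0.8],
    [0, 0, -4, 0, 0.8],
  ],
)

```text
time: 18.85
tool_pos: [0.5327, -0.2087, 0.1154]
tcp_rot: [[0.0, 1.0, -0.004], [1.0, -0.0, 0.001], [0.001, -0.004, -1.0]]
force: [1.1, -0.1, -0.6]
gripper_width: 0.8
gripper_force: 0.0
```

apply_moves(
  plan=[
    [0, 0, -4, 0, 0.5],
    [-3, 0, -1, 0, 0.5],
    [-4.5, 0, 0, 0, 0.5],
    [-4.5, 0, 0, 0, 0.5],
    [0, 0, 0, 0, 0.5],
    [0, 0, 0, 0, 0.5],
    [0, 0, 0, 0, 0.5],
    [0, 0, 0, 0, 0.5],
  ],
)

```text
time: 19.65
tool_pos: [0.5348, -0.3274, 0.166]
tcp_rot: [[-0.002, 1.0, -0.0], [1.0, 0.002, 0.001], [0.001, -0.0, -1.0]]
force: [0.4, -0.4, -0.6]
gripper_width: 0.502
gripper_force: 0.0
```

```bash
python3 -c "
from h import *
print(arm.get_state()['joint_positions']);to(.5335,-.327,.08,227)"
```

```text
[ 0.1901  0.6095  0.4121  1.6804 -0.2949  0.9143  0.72  ]
t 19.6 pos [ 0.5348 -0.3274  0.166 ] xang 90.13 w 0.502 gf 0.0 F [ 0.3874 -0.4153 -0.6056]
turn -136.87232520443126
shift cm [0.0569 0.1197 8.6037]
```

apply_moves(
  plan=[
    [0, 0, 0, 8, 0.5],
    [0, 0, 0, 8, 0.5],
    [0, 0, 0, 8, 0.5],
    [0, 0, 0, 8, 0.5],
    [0, 0, 0, 8, 0.5],
    [0, 0, 0, 3, 0.5],
    [0, 0, 0, 0, 0.5],
    [0, 0, 0, 0, 0.5],
  ],
)

```text
time: 20.45
tool_pos: [0.5346, -0.3282, 0.1662]
tcp_rot: [[0.68, 0.733, -0.0], [0.733, -0.68, 0.0], [0.0, -0.0, -1.0]]
force: [0.1, -0.1, 0.1]
gripper_width: 0.497
gripper_force: 0.0
```

```bash
python3 -c "
from h import *
print(arm.get_state()['joint_positions']);to(.5335,-.327,.08,47)"
```

```text
[ 0.0671  0.6503  0.6009  1.6875 -0.4376  0.9417  0.0877]
t 20.4 pos [ 0.5346 -0.3282  0.1662] xang 47.17 w 0.497 gf 0.0 F [ 0.0762 -0.123   0.1001]
turn 0.17371502985525922
shift cm [ 0.0143 -0.1678  8.6223]
```

apply_moves(
  plan=[
    [0, 0, 2, 0, 0.5],
    [0, 0, 2.5, 0, 0.5],
    [0, 0, 2.5, 0, 0.5],
    [0, 0, 1.5, 0, 0.5],
    [0, 0, 0.8, 0, 0.5],
    [0, 0, 0, 0, 0.5],
    [0, 0, 0, 0, 0.3],
    [0, 0, 0, 0, 0.2],
  ],
  squeeze=5,
)

```text
time: 21.25
tool_pos: [0.535, -0.3298, 0.0744]
tcp_rot: [[0.682, 0.731, 0.002], [0.731, -0.682, -0.001], [0.0, 0.002, -1.0]]
force: [0.8, -0.3, 0.5]
gripper_width: 0.342
gripper_force: 0.0
```

apply_moves(
  plan=[
    [0, 0, 0, 0, 0.1],
    [0, 0, 0, 0, 0.05],
    [0, 0, 0, 0, 0.05],
    [0, 0, 0, 0, 0.05],
    [0, 0, 0, 0, 0.05],
    [0, 0, 0, 0, 0.05],
    [0, 0, 0, 0, 0.05],
    [0, 0, 0, 0, 0.05],
  ],
)

```text
time: 22.05
tool_pos: [0.5331, -0.3286, 0.0735]
tcp_rot: [[0.682, 0.731, -0.002], [0.731, -0.682, 0.002], [-0.0, -0.003, -1.0]]
force: [-4.9, 3.4, 6.1]
gripper_width: 0.142
gripper_force: 5.0
```

```bash
python3 -c "
from h import *
to(.5335,-.327,.08,47);print(arm.get_state()['torque'])
snap('side','s6.png',(260,200,420,320),(800,600))"
```

```text
t 22.1 pos [ 0.5331 -0.3286  0.0735] xang 46.99 w 0.142 gf 5.000181362047442 F [-4.9281  3.3714  6.1274]
turn -0.011545570671046335
shift cm [ 0.1436 -0.0834 -0.6473]
[ 0.6062  1.0782 -0.0098]
```

View pics/s6.png

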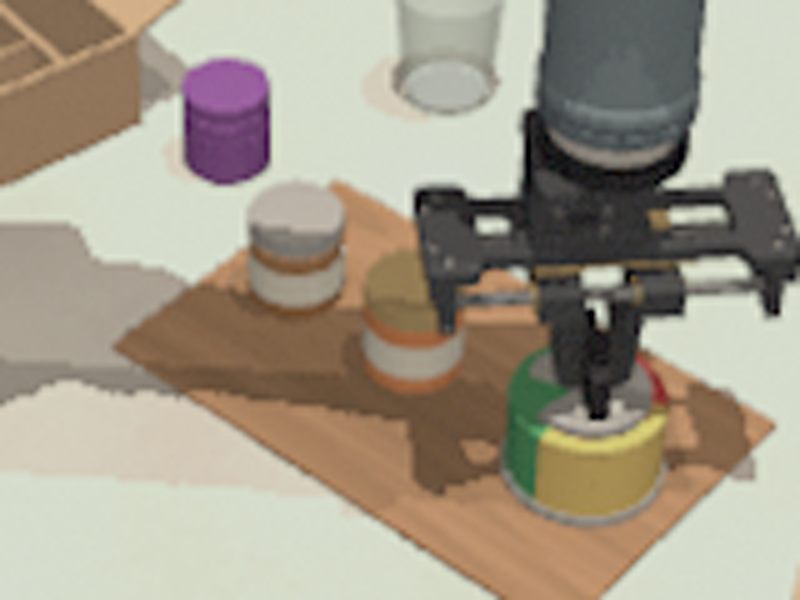

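The fin is held at 12.5 mm opening. The amber and orange jars stand at (297,250) and (413,320). I'll ease the side load and turn.

apply_moves(
  plan=[
    [0, -0.1, 0, 0, 0.05],
    [0, 0, 0, 7, 0.05],
    [0, 0, 0, 7, 0.05],
    [0, 0, 0, 7, 0.05],
    [0, 0, 0, 7, 0.05],
    [0, 0, 0, 7, 0.05],
    [0, 0, 0, 0, 0.05],
    [0, 0, 0, 0, 0.05],
  ],
  squeeze=12,
)

```text
time: 22.9
tool_pos: [0.5333, -0.329, 0.0736]
tcp_rot: [[0.978, 0.211, -0.0], [0.211, -0.978, -0.001], [-0.0, 0.001, -1.0]]
force: [-3.4, 0.2, 4.0]
gripper_width: 0.136
gripper_force: 12.0
```

```bash
python3 -c "
from h import *
to(.5335,-.3285,.0735,-89.1);print(arm.get_state()['joint_positions'])"
```

```text
t 22.9 pos [ 0.5333 -0.329   0.0736] xang 12.17 w 0.136 gf 12.0003947080113 F [-3.4477  0.197   3.9824]
turn 101.27313804719296
shift cm [-0.045  -0.0177  0.0072]
[ 0.0253  0.8189  0.674   1.7337 -0.6642  0.8309 -0.3479]
```

apply_moves(
  plan=[
    [0, 0, 0, 7, 0.05],
    [0, 0, 0, 7, 0.05],
    [0, 0, 0, 7, 0.05],
    [0, 0, 0, 7, 0.05],
    [0, 0, 0, 7, 0.05],
    [0, 0, 0, 7, 0.05],
    [0, 0, 0, 7, 0.05],
    [0, 0, 0, 0, 0.05],
  ],
)

```text
time: 23.7
tool_pos: [0.5332, -0.3295, 0.0736]
tcp_rot: [[0.798, -0.602, -0.0], [-0.602, -0.798, -0.002], [0.001, 0.001, -1.0]]
force: [-3.7, -0.3, 4.5]
gripper_width: 0.136
gripper_force: 12.0
```

```bash
python3 -c "
from h import *
to(.5335,-.3285,.0735,-89.1);print(arm.get_state()['joint_positions'])"
```

```text
t 23.7 pos [ 0.5332 -0.3295  0.0736] xang -37.04 w 0.136 gf 12.001232301117852 F [-3.6845 -0.3437  4.4797]
turn 52.06414165261117
shift cm [-0.0977 -0.0307  0.0072]
[-0.0852  0.9065  0.8683  1.7398 -0.8543  0.9196 -1.0653]
```

apply_moves(
  plan=[
    [0, 0, 0, 7, 0.05],
    [0, 0, 0, 7, 0.05],
    [0, 0, 0, 7, 0.05],
    [0, 0, 0, 7, 0.05],
    [0, 0, 0, 7, 0.05],
    [0, 0, 0, 7, 0.05],
    [0, 0, 0, 7, 0.05],
    [0, 0, 0, 3, 0.05],
  ],
)

```text
time: 24.5
tool_pos: [0.5327, -0.3297, 0.0735]
tcp_rot: [[0.016, -1.0, -0.001], [-1.0, -0.016, -0.002], [0.002, 0.001, -1.0]]
force: [-4.2, -1.3, 5.6]
gripper_width: 0.135
gripper_force: 12.0
```

apply_moves(
  plan=[
    [0, 0, 0, 0, 0.05],
    [0, 0, 0, 0, 0.05],
    [0, 0, 0, 0, 0.05],
    [0, 0, 0, 0, 0.2],
    [0, 0, 0, 0, 0.4],
    [0, 0, 0, 0, 0.5],
    [0, 0, -2, 0, 0.5],
    [0, 0, -3, 0, 0.5],
  ],
)

```text
time: 25.3
tool_pos: [0.5331, -0.3277, 0.1235]
tcp_rot: [[0.018, -1.0, -0.002], [-1.0, -0.018, 0.001], [-0.001, 0.002, -1.0]]
force: [1.3, -0.9, 0.4]
gripper_width: 0.497
gripper_force: 0.0
```

```bash
python3 -c "
from h import *
to(.5335,-.3285,.0735,-89.1);print(arm.get_state()['joint_positions'])"
```

```text
t 25.3 pos [ 0.5331 -0.3277  0.1235] xang -88.97 w 0.497 gf 0.0 F [ 1.2899 -0.8813  0.3762]
turn 0.12716689048431817
shift cm [ 0.0757 -0.0424  5.0003]
[-0.1987  0.9572  1.1047  1.7282 -0.9585  1.1026 -1.8957]
```

The cap is turned. Next I'll rise and unwind the wrist, then check the cap from above.

apply_moves(
  plan=[
    [0, 0, -4, 0, 0],
    [0, 0, -4, -7, 0],
    [0, 0, 0, -8, 0],
    [0, 0, 0, -8, 0],
    [0, 0, 0, -8, 0],
    [0, 0, 0, -8, 0],
    [0, 0, 0, -8, 0],
    [0, 0, 0, -8, 0],
  ],
)

```text
time: 26.1
tool_pos: [0.5336, -0.3289, 0.2048]
tcp_rot: [[0.832, -0.555, 0.001], [-0.555, -0.832, -0.001], [0.001, 0.0, -1.0]]
force: [0.0, -0.3, 0.5]
gripper_width: 0.006
gripper_force: 0.0
```

apply_moves(
  plan=[
    [0, 0, 0, -8, 0],
    [0, 0, 0, -8, 0],
    [0, 0, 0, -8, 0],
    [0, -4, 0, 0, 0],
    [0, -4, 0, 0, 0],
    [0, -4, 0, 0, 0],
    [0, -4, 0, 0, 0],
    [0, -4, 0, 0, 0],
  ],
)

```text
time: 26.9
tool_pos: [0.5686, -0.1304, 0.2048]
tcp_rot: [[0.985, -0.174, 0.001], [-0.174, -0.985, -0.0], [0.001, -0.0, -1.0]]
force: [0.5, 0.1, 0.9]
gripper_width: 0.008
gripper_force: 0.0
```

```bash
python3 -c "
from h import *
print(arm.get_state()['joint_positions']);to(.420,.238,.2,-10)
snap('top','t7.png',(335,185,455,275),(640,480))"
```

```text
[-0.4959  0.6307  0.9275  1.7907 -0.5868  1.0211 -1.0857]
t 26.9 pos [ 0.5686 -0.1304  0.2048] xang -10.03 w 0.008 gf 0.0 F [0.4558 0.1496 0.8532]
turn -0.031894468581754154
shift cm [-21.0279 -33.7026   0.475 ]
```

View pics/t7.png

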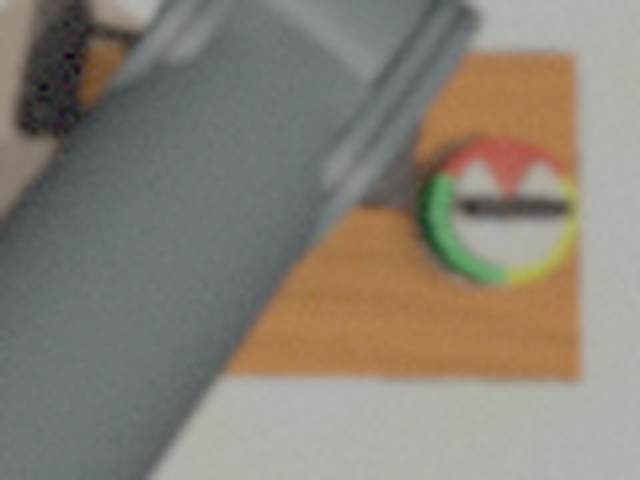

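The window points straight up the picture over the middle of red at (505,165), and the fin is level. Next I'll go to the outside of the near flap.

apply_moves(
  plan=[
    [-2.3, -3.8, 0, 0, 0],
    [-2.3, -3.8, 0, 0, 0],
    [-2.3, -3.8, 0, 0, 0],
    [-2.3, -3.8, 0, 0, 0],
    [-2.3, -3.8, 0, 0, 0],
    [-2.3, -3.8, 0, 0, 0],
    [-2.3, -3.8, 0, 0, 0],
    [-2.3, -3.8, 0, 0, 0],
  ],
)

```text
time: 27.75
tool_pos: [0.4394, 0.2011, 0.2044]
tcp_rot: [[0.985, -0.174, 0.001], [-0.174, -0.985, 0.001], [0.001, -0.002, -1.0]]
force: [0.4, 0.8, -0.1]
gripper_width: 0.007
gripper_force: 0.0
```

apply_moves(
  plan=[
    [-2.6, -3.3, 0, 0, 0],
    [0, 0, 0, 0, 0],
    [0, 0, 0, 0, 0],
    [0, 0, 0, 0, 0],
    [0, 0, 0, 0, 0],
    [0, 0, 0, 0, 0],
    [0, 0, 0, 0, 0],
    [0, 0, 0, 0, 0],
  ],
)

```text
time: 28.55
tool_pos: [0.4202, 0.2364, 0.2033]
tcp_rot: [[0.985, -0.174, 0.0], [-0.174, -0.985, 0.0], [0.0, -0.0, -1.0]]
force: [0.2, 1.0, -0.0]
gripper_width: 0.004
gripper_force: 0.0
```

```bash
python3 -c "
from h import *
print(arm.get_state()['joint_positions']);to(.420,.238,.074,-10)"
```

```text
[-1.4227  0.4883  1.0617  2.0458 -0.5416  0.9182 -1.8115]
t 28.6 pos [0.4202 0.2364 0.2033] xang -10.05 w 0.004 gf 0.0 F [ 0.1862  0.974  -0.0477]
turn -0.047515295372249966
shift cm [-0.0456 -0.1575 12.9295]
```

apply_moves(
  plan=[
    [-0.3, 0, 2, 0, 0],
    [0, 0, 3, 0, 0],
    [0, 0, 3, 0, 0],
    [0, 0, 2.5, 0, 0],
    [0, 0, 1.5, 0, 0],
    [0, 0, 1, 0, 0],
    [0, 0, 0, 0, 0],
    [0, 0, 0, 0, 0],
  ],
)

```text
time: 29.35
tool_pos: [0.4175, 0.2373, 0.0737]
tcp_rot: [[0.985, -0.174, 0.001], [-0.174, -0.985, 0.0], [0.001, -0.0, -1.0]]
force: [0.9, 0.7, 0.5]
gripper_width: 0.006
gripper_force: 0.0
```

apply_moves(
  plan=[
    [0.3, 0, 0, 0, 0],
    [0.3, 0, 0, 0, 0],
    [0.2, 0, 0, 0, 0],
    [0.2, 0, 0, 0, 0],
    [0, 0, 0, 0, 0],
    [0, 0, 0, 0, 0],
    [0, 0, 0, 0, 0],
    [0, 0, 0, 0, 0],
  ],
)

```text
time: 30.15
tool_pos: [0.4257, 0.236, 0.0732]
tcp_rot: [[0.985, -0.173, -0.003], [-0.173, -0.985, 0.001], [-0.003, -0.0, -1.0]]
force: [-4.1, 1.5, 5.1]
gripper_width: 0.003
gripper_force: 2.6
```

Contact made (-4 N). I'll follow the arc upward.

apply_moves(
  plan=[
    [0.3, 0, -0.5, 0, 0],
    [0.3, 0, -0.7, 0, 0],
    [0.3, 0, -0.7, 0, 0],
    [0.4, 0, -0.5, 0, 0],
    [0.5, 0, -0.4, 0, 0],
    [0.5, 0, -0.2, 0, 0],
    [0.5, 0, 0, 0, 0],
    [0, 0, 0, 0, 0],
  ],
)

```text
time: 30.95
tool_pos: [0.4558, 0.2302, 0.1034]
tcp_rot: [[0.985, -0.174, 0.002], [-0.174, -0.985, -0.0], [0.002, 0.0, -1.0]]
force: [0.2, -0.5, 0.2]
gripper_width: 0.009
gripper_force: 0.0
```

```bash
python3 -c "
from h import *
to(.478,.228,.1,-10)
snap('side','s8.png',(180,140,340,260),(600,450))"
```

```text
t 30.9 pos [0.4558 0.2302 0.1034] xang -10.04 w 0.009 gf 0.0 F [ 0.1888 -0.4728  0.2043]
turn -0.04452150591137638
shift cm [ 2.2235 -0.1678  0.3362]
```

View pics/s8.png

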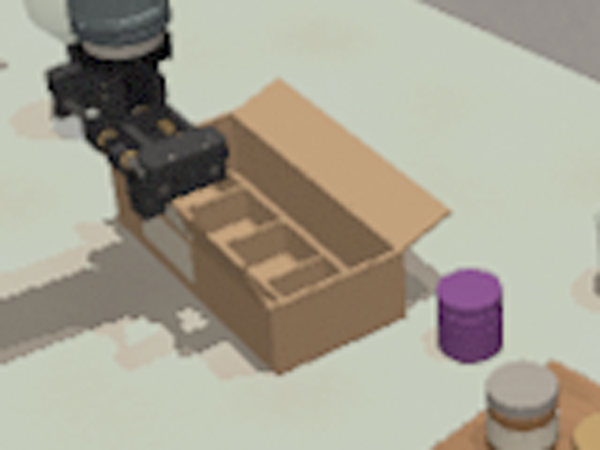

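Seen along the camera's line of sight the flap is edge-on (about 2.2 rad), so it has lifted. I'll push it over and then down.

apply_moves(
  plan=[
    [1, 0, 0, 0, 0],
    [1, 0, 0, 0, 0],
    [1, 0, 0, 0, 0],
    [1, 0, 0, 0, 0],
    [1, 0, 0, 0, 0],
    [0.8, 0, 0, 0, 0],
    [0.4, 0, 0.7, 0, 0],
    [0.2, 0, 0.7, 0, 0],
  ],
)

```text
time: 31.8
tool_pos: [0.5187, 0.2194, 0.089]
tcp_rot: [[0.985, -0.174, 0.002], [-0.174, -0.985, 0.0], [0.002, -0.0, -1.0]]
force: [0.4, 1.0, 1.5]
gripper_width: 0.004
gripper_force: 0.5
```

apply_moves(
  plan=[
    [0, 0, 0.5, 0, 0],
    [0, 0, 0.3, 0, 0],
    [0, 0, 0.2, 0, 0],
    [0, 0, 0.1, 0, 0],
    [0, 0, 0, 0, 0],
    [0, 0, 0, 0, 0],
    [0, 0, 0, 0, 0],
    [0, 0, 0, 0, 0],
  ],
)

```text
time: 32.6
tool_pos: [0.5174, 0.2197, 0.0783]
tcp_rot: [[0.985, -0.173, 0.0], [-0.173, -0.985, 0.0], [-0.0, -0.0, -1.0]]
force: [-0.4, 0.5, -0.1]
gripper_width: 0.002
gripper_force: 0.0
```

apply_moves(
  plan=[
    [0, 0, 0.1, 0, 0],
    [0, 0, 0.1, 0, 0],
    [0, 0, 0.1, 0, 0],
    [0, 0, 0, 0, 0],
    [0, 0, 0, 0, 0],
    [0, 0, 0, 0, 0],
    [0, 0, 0, 0, 0],
    [0, 0, 0, 0, 0],
  ],
)

```text
time: 33.4
tool_pos: [0.5177, 0.2196, 0.0764]
tcp_rot: [[0.985, -0.174, 0.0], [-0.174, -0.985, 0.001], [-0.0, -0.001, -1.0]]
force: [-2.7, -0.4, 13.1]
gripper_width: 0.006
gripper_force: 6.5
```

The near flap is shut (13 N at z = 0.076). Now the far flap, mirrored.

apply_moves(
  plan=[
    [0, 0, -3, 0, 0],
    [0, 0, -4, 0, 0],
    [0, 0, -2, 0, 0],
    [4.4, 0, 0, 0, 0],
    [4.4, 0, 0, 0, 0],
    [4.4, 0, 0, 0, 0],
    [4.0, 0, 0, 0, 0],
    [0, 0, 0, 0, 0],
  ],
)

```text
time: 34.2
tool_pos: [0.6907, 0.1865, 0.1649]
tcp_rot: [[0.984, -0.176, 0.003], [-0.176, -0.984, -0.003], [0.003, 0.002, -1.0]]
force: [0.3, -1.3, -0.1]
gripper_width: 0.005
gripper_force: 0.0
```

```bash
python3 -c "
from h import *
print(arm.get_state()['joint_positions']);to(.686,.192,.074,-10)"
```

```text
[-0.8085  0.8825  0.8479  1.4355 -0.69    1.1334 -1.5979]
t 34.2 pos [0.6907 0.1865 0.1649] xang -10.16 w 0.005 gf 0.0 F [ 0.3213 -1.3056 -0.1453]
turn -0.15585052671463018
shift cm [-0.5582 -0.4574  9.0943]
```

apply_moves(
  plan=[
    [0, -0.4, 2, 0, 0],
    [0, 0, 2.5, 0, 0],
    [0, 0, 2, 0, 0],
    [0, 0, 1.5, 0, 0],
    [0, 0, 1, 0, 0],
    [-0.2, 0, 0, 0, 0],
    [-0.2, 0, 0, 0, 0],
    [-0.2, 0, 0, 0, 0],
  ],
)

```text
time: 35.0
tool_pos: [0.6822, 0.1948, 0.0764]
tcp_rot: [[0.985, -0.174, 0.002], [-0.174, -0.985, 0.0], [0.002, -0.001, -1.0]]
force: [0.6, -0.6, -0.2]
gripper_width: 0.006
gripper_force: 0.0
```

apply_moves(
  plan=[
    [-0.2, 0, 0, 0, 0],
    [-0.2, 0, 0, 0, 0],
    [-0.2, 0, 0, 0, 0],
    [0, 0, 0, 0, 0],
    [0, 0, 0, 0, 0],
    [0, 0, 0, 0, 0],
    [0, 0, 0, 0, 0],
    [0, 0, 0, 0, 0],
  ],
)

```text
time: 35.8
tool_pos: [0.677, 0.1956, 0.076]
tcp_rot: [[0.985, -0.174, 0.003], [-0.174, -0.985, -0.0], [0.003, -0.0, -1.0]]
force: [5.1, 0.7, 2.3]
gripper_width: 0.0
gripper_force: 2.7
```

apply_moves(
  plan=[
    [-0.3, 0, -0.5, 0, 0],
    [-0.3, 0, -0.7, 0, 0],
    [-0.3, 0, -0.7, 0, 0],
    [-0.4, 0, -0.5, 0, 0],
    [-0.5, 0, -0.3, 0, 0],
    [-0.5, 0, 0, 0, 0],
    [-0.5, 0, 0, 0, 0],
    [0, 0, 0, 0, 0],
  ],
)

```text
time: 36.6
tool_pos: [0.6461, 0.201, 0.1012]
tcp_rot: [[0.985, -0.173, -0.004], [-0.173, -0.985, 0.0], [-0.003, 0.001, -1.0]]
force: [0.4, 0.1, -1.0]
gripper_width: 0.001
gripper_force: 0.0
```

```bash
python3 -c "
from h import *
to(.584,.2095,.1,-10)
snap('side','s9.png',(180,140,340,260),(600,450))"
```

```text
t 36.6 pos [0.6461 0.201  0.1012] xang -9.98 w 0.001 gf 5.8487980112431615e-05 F [ 0.3987  0.0725 -0.9664]
turn 0.024493456297904004
shift cm [-6.2594  0.2395  0.1238]
```

View pics/s9.png

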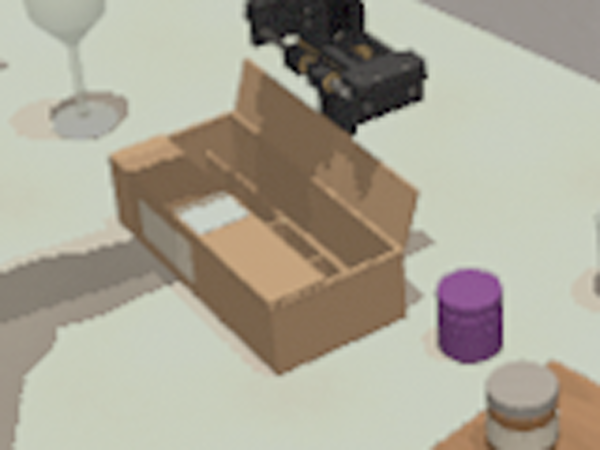

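The near flap is shut and level, and the far flap is up near vertical (edge from (245,60) to (415,190)). I'll push it over and press it shut.

apply_moves(
  plan=[
    [-1, 0, 0, 0, 0],
    [-1, 0, 0, 0, 0],
    [-1, 0, 0, 0, 0],
    [-1, 0, 0, 0, 0],
    [-1, 0, 0, 0, 0],
    [-0.6, 0, 0, 0, 0],
    [-0.4, 0, 0.7, 0, 0],
    [-0.2, 0, 0.5, 0, 0],
  ],
)

```text
time: 37.45
tool_pos: [0.5862, 0.2118, 0.0896]
tcp_rot: [[0.985, -0.173, -0.001], [-0.173, -0.985, 0.0], [-0.001, -0.0, -1.0]]
force: [-0.6, 0.6, 0.8]
gripper_width: 0.006
gripper_force: 0.4
```

apply_moves(
  plan=[
    [0, 0, 0.5, 0, 0],
    [0, 0, 0.3, 0, 0],
    [0, 0, 0.2, 0, 0],
    [0, 0, 0.1, 0, 0],
    [0, 0, 0.1, 0, 0],
    [0, 0, 0, 0, 0],
    [0, 0, 0, 0, 0],
    [0, 0, 0, 0, 0],
  ],
)

```text
time: 38.25
tool_pos: [0.5872, 0.2114, 0.0784]
tcp_rot: [[0.985, -0.174, 0.0], [-0.174, -0.985, 0.0], [0.0, -0.0, -1.0]]
force: [-0.5, -0.6, 0.3]
gripper_width: 0.006
gripper_force: 0.0
```

apply_moves(
  plan=[
    [0, 0, 0.1, 0, 0],
    [0, 0, 0.1, 0, 0],
    [0, 0, 0.1, 0, 0],
    [0, 0, 0, 0, 0],
    [0, 0, 0, 0, 0],
    [0, 0, 0, 0, 0],
    [0, 0, 0, 0, 0],
    [0, 0, 0, 0, 0],
  ],
)

```text
time: 39.05
tool_pos: [0.5871, 0.2114, 0.0765]
tcp_rot: [[0.985, -0.174, -0.0], [-0.174, -0.985, 0.001], [-0.0, -0.001, -1.0]]
force: [-3.4, -0.3, 11.4]
gripper_width: 0.004
gripper_force: 5.6
```

apply_moves(
  plan=[
    [0, 0, -3, 0, 0],
    [0, 0, -4, 0, 0],
    [0, 0, -4, 0, 0],
    [0, 0, -4, 0, 0],
    [-4, -3, 0, 0, 0],
    [-4, -4, 0, 0, 0],
    [-4, -4, 0, 0, 0],
    [-4, -4, 0, 0, 0],
  ],
)

```text
time: 39.85
tool_pos: [0.4655, 0.3722, 0.2254]
tcp_rot: [[0.985, -0.174, 0.0], [-0.174, -0.985, 0.001], [-0.0, -0.001, -1.0]]
force: [1.0, 0.7, 0.2]
gripper_width: 0.003
gripper_force: 0.0
```

apply_moves(
  plan=[
    [-3, -4, 0, 0, 0],
    [-3, -4, 0, 0, 0],
    [-3, -4, 0, 0, 0],
    [0, 0, 0, 0, 0],
    [0, 0, 0, 0, 0],
    [0, 0, 0, 0, 0],
    [0, 0, 0, 0, 0],
    [0, 0, 0, 0, 0],
  ],
)

```text
time: 40.65
tool_pos: [0.4, 0.5034, 0.2255]
tcp_rot: [[0.984, -0.176, 0.0], [-0.176, -0.984, 0.0], [0.0, -0.0, -1.0]]
force: [-0.4, 0.0, 0.2]
gripper_width: 0.003
gripper_force: 0.0
```

```bash
python3 -c "
from h import *
to(.552,.215,.1)
snap('top','t10.png',(190,130,540,270),(800,320))
a=cv2.imread('pics/t10.png');snap('side','s10.png',(180,100,500,380),(640,560));b=cv2.imread('pics/s10.png')
cv2.imwrite('pics/f.png',np.vstack([cv2.resize(a,(640,256)),cv2.resize(b,(640,560))[:340]]))"
```

```text
t 40.6 pos [0.4    0.5034 0.2255] xang -10.13 w 0.003 gf 0.0 F [-0.4309  0.0076  0.1865]
shift cm [20.0302 25.7141 12.5524]
```

View pics/f.png

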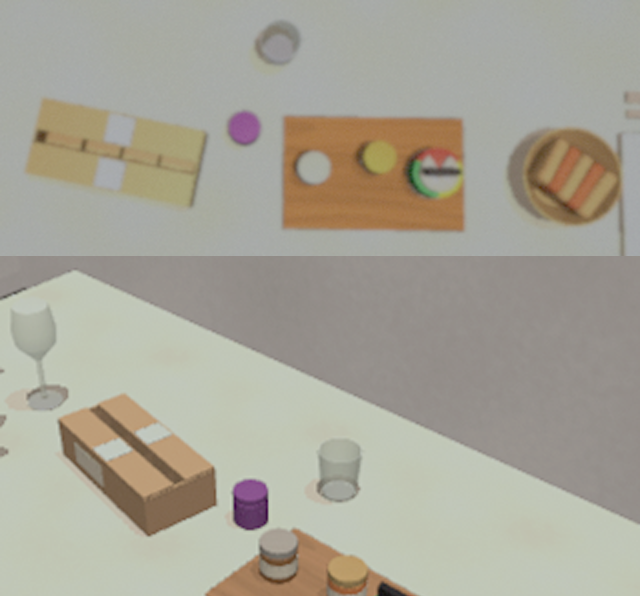

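The final view shows the flaps shut and level, and both jars upright on the tray at (313,167) and (378,157). The window is over red at (437,155), and the basket, tumbler and wine glass are unmoved.

```bash
python3 -c "
from rig import ticket
print(ticket.hand_in())"
```

```text
the job is handed in; nothing more can be done
None
```

The job is handed in: amber and orange jars (the only two there) upright on the tray, cap window over the middle of red, the emptied carton's flaps shut, and the basket, tumbler and wine glass left where they were.

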